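# Put the microscope's objectives and filters away

## Task

Put the microscope parts away: stand each objective upright in the holder of its own colour, seated flat in the recess, and drop the two light filters flat into the grey filter tube, the green one first at the bottom and the white one on top of it. Set the objectives down and release the filters right at the tube's mouth rather than letting anything fall from a height, and do not push the oil bottle about.

Things in the scene. Friction and masses are not known exactly. Their poses are not given: they have to be found in the camera images.
- red_objective_center (a point): Microscope objective with a red cap and red band, loose, standing upright on its thread end: a steel barrel 30 mm in diameter up to 40 mm, then a red cap 25 mm in diameter; 60 mm tall in all, about 0.13 kg. The point is its centre, 30 mm above its underside, z along its axis; it is round, so its yaw means nothing. The barrel below 40 mm is the place to grip.
- yellow_objective_center (a point): Microscope objective with a yellow cap and yellow band, loose, standing upright on its thread end: a steel barrel 30 mm in diameter up to 40 mm, then a yellow cap 25 mm in diameter; 60 mm tall in all, about 0.13 kg. The point is its centre, 30 mm above its underside, z along its axis; it is round, so its yaw means nothing. The barrel below 40 mm is the place to grip.
- blue_objective_center (a point): Microscope objective with a blue cap and blue band, loose, standing upright on its thread end: a steel barrel 30 mm in diameter up to 40 mm, then a blue cap 25 mm in diameter; 60 mm tall in all, about 0.13 kg. The point is its centre, 30 mm above its underside, z along its axis; it is round, so its yaw means nothing. The barrel below 40 mm is the place to grip.
- green_filter_center (a point): Green light filter (all green), loose, lying flat: a solid disc 40 mm in diameter and 8 mm thick, about 30 g. The point is its centre, 4 mm above its underside; round, z along its axis.
- white_filter_center (a point): White light filter (black rim with a white middle), loose, lying flat: a solid disc 40 mm in diameter and 8 mm thick, about 30 g. The point is its centre, 4 mm above its underside; round, z along its axis.
- red_holder: Red round holder for the red objective, fixed to the bench: a shallow dish 64 mm in outer diameter and 8 mm tall with a flat round recess 48 mm in diameter, its floor 3 mm above the bench (5 mm deep). Origin at the centre of its underside on the bench, z up.
- yellow_holder: Yellow round holder for the yellow objective, fixed to the bench: a shallow dish 64 mm in outer diameter and 8 mm tall with a flat round recess 48 mm in diameter, its floor 3 mm above the bench (5 mm deep). Origin at the centre of its underside on the bench, z up.
- blue_holder: Blue round holder for the blue objective, fixed to the bench: a shallow dish 64 mm in outer diameter and 8 mm tall with a flat round recess 48 mm in diameter, its floor 3 mm above the bench (5 mm deep). Origin at the centre of its underside on the bench, z up.
- filter_tube: Grey filter tube, fixed to the bench: a short open cup 34 mm tall for a column of two filters. Inner floor 3 mm above the bench; straight bore about 47 mm in diameter from there to about 26 mm, then flaring to a mouth about 57 mm in diameter (65 mm outside) at 34 mm. The fingers of a gripper holding a filter do not fit inside: let the filter drop from just above the mouth. Origin at the centre of its underside on the bench, z up.
- oil_bottle: Bystander: small amber immersion-oil bottle with a black cap, loose, 32 mm in diameter, 59 mm tall, 60 g, upright, beyond the work as seen from the robot. Origin at the centre of its underside. (Also in view, to either side and out of the way: a flat white slide box, 34 mm tall, at the left and a rack of blue-capped tubes, 82 mm tall, at the right, both fixed.)
Not all that is in view belongs to the job. What is shaped like the part that bears green_filter_center but blue, pink or yellow is not meant.

How it is judged:
By the outcome, as a careful person would: the job done as asked, in the order asked, and still so for the second after the job is handed in, with the robot touching nothing.
It also fails if it takes over 122 s, if anything falls off the work surface, if the arm or the gripper's body presses on something with over 40 N, if the wrist force passes 120 N, or if a joint passes its speed limit or range.

## Robot

A 6-joint arm with a two-finger parallel gripper is mounted at the origin on the work surface. World frame = base frame: x ahead of the robot, y to its left, z up, the work surface at z = 0. Lengths are in m, angles in rad, forces in N, time in s.
With the tool pointing down it reaches from about 0.375 to 0.975 m from the base axis. Payload 3.8 kg.
Tool frame: the origin (TCP) lies at the very end of the fingers, on their centre line; the grasp point (between the pads) lies 19 mm behind it; z points along the fingers, y is the direction in which the jaws open and shut (so a half turn about z gives the same grasp; the last joint's range is limited). The gripper opens to 85 mm and grips with 20 to 120 N. Pads are 22 mm wide; open, the fingers measure 114 mm over their backs; the gripper's body (76 mm by 85 mm) begins 54 mm behind the grasp point. The pads swing forward as they close: fully open they stand 13 mm farther back than shut.
Start: joints at [-1.185, 0.264, 1.604, -0, 1.274, -0.037], TCP at [0.277, -0.616, 0.231] pointing down, gripper open.
Joint ranges: [-2.63, 2.63], [-0.94, 2.18], [0.31, 2.57], [-1.31, 4.45], [0, 2.66], [-2.55, 2.55]. Speed limits (rad/s): [2.57, 2.57, 3.14, 3.14, 3.14, 3.14].

## Interface

Orientations are given as a rotation vector (axis times angle).
In Python, from workcell import status, read_camera, camera_info, order gives the robot as it stands.
- The arm moves only by the tool move_arm, never from a script. Its argument "deltas" is a list of rows, each a list of 3 entries, a list of its own where there are three numbers: the turn, a rotation vector about the world's x, y, z as a fraction of full scale, then the shift along the world's x, y, z as a fraction of full scale, then the closure, from -1 (fully open) to 1 (shut), so that 0 is half open. A call has 1 to 20 rows; each row is the pose to reach, as a shift and turn from the pose commanded when the call began; what a row does not reach only later rows make up. Full scale, the value 1, is 0.1 m for a shift and pi/2 rad for a turn. A row lasts 1/8 s, in which the tool goes at most 62.5 mm and 10.7 degrees, less where a joint would pass 70% of its speed; a pose out of reach is approached as far as the arm can. A call with a number of a shift or a turn outside -1 to 1 is refused whole. A call with a gripper value outside its range is refused whole. The fingers move at their own pace and stop on an object; "grip_force" is the grip in N (left out, the last holds). Time passes only in rows, so rows that repeat a pose let the fingers close. It gives the time, the measured TCP pose, the force and the opening at its end, in the units of the state.
- status.read_state(): the state, without advancing time (a new reading comes with each control period).
- read_camera(name): name is "scene" or "top"; returns (picture, depth): 420x560x3 uint8, red, green, blue; 420x560 float32, m along the optical axis (not along the pixel's ray), 0 where there is no reading.
- camera_info(name): a dict with "K" (3x3 intrinsics, pixels), "D" ([k1, k2, p1, p2, k3] as OpenCV has them; the pictures are not rectified), "R" (3x3) and "t" (3): a world point X has camera coordinates R X + t. Camera axes: x right, y down, z forward; pixel columns grow to the right and rows downward; lengths in m; the calibration is good to about 2 mm. A picture is of the moment at which its call begins. camera_info takes no time and is no camera call.
- order.finish_job(): hands the job in, once; it reports no verdict.
The state is a dict: "time": time; "q": joint angles; "joint_vel": joint speeds; "joint_torque": joint torques, N m; "tool_pos": TCP position; "tcp_rot": TCP orientation; "wrist_force": force on the tool from outside, world axes, zero at the start; "torque": the same for the moment, N m; "width": opening from 0.0 (shut) to 1.0 (fully open).
Only numpy, scipy, OpenCV 4.12 (cv2) and the standard library are available. Lean on these libraries where they do the work, as an engineer would, in place of code of your own. Each camera call takes 0.05 s, during which the arm holds its last target. There are 200 camera calls.

## Working session

There is one attempt and no reset: what is moved stays moved. The work goes in short steps, Python scripts to look and compute and a tool call to move; the robot and the scene stay as the last step left them, time stands still between calls to the robot, and variables do not carry over. Pictures are saved under pics/ and viewed, about 12 in all and at most 16, crops included, and the job is handed in when it is done.

Besides the shell and the picture viewer there is one more tool, called after "Request:" as name(argument=value, ...), one argument or row to a line, values as JSON. move_arm: Moves the arm, as the interface text tells. Its arguments: {"type":"object","properties":{"deltas":{"type":"array","items":{"type":"array"}},"grip_force":{"type":"number"}},"required":["deltas"]}

```bash
mkdir -p pics
python3 - <<'E'
from workcell import status, read_camera, camera_info
import cv2
for n in("top","scene"):
    p,d=read_camera(n); cv2.imwrite(f"pics/{n}0.png",p[:,:,::-1])
    c=camera_info(n); print(n,c["K"],c["D"],c["R"],c["t"])
print(status.read_state())
E
```

```text
top [[442.83697115   0.         281.21470736]
 [  0.         442.83697115 207.89777471]
 [  0.           0.           1.        ]] [-0.14779976  0.          0.          0.          0.        ] [[-2.21588723e-03 -9.99997484e-01 -3.48818582e-04]
 [-9.91675646e-01  2.24235449e-03 -1.28741543e-01]
 [ 1.28742001e-01  6.06381511e-05 -9.91678120e-01]] [0.01579399 0.59551565 0.87926329]
scene [[385.21558636   0.         280.34841564]
 [  0.         385.21558636 208.01105286]
 [  0.           0.           1.        ]] [0.01321397 0.         0.         0.         0.        ] [[ 0.24950866  0.96836533  0.00374326]
 [ 0.61488793 -0.15544318 -0.7731431 ]
 [-0.74810311  0.19520759 -0.63422058]] [-0.14141087 -0.31075305  1.25616943]
{'time': 0.1, 'q': array([-1.18488033e+00,  2.64691069e-01,  1.60528028e+00,  1.60040888e-05,
        1.27371490e+00, -3.68895328e-02]), 'joint_vel': array([ 0.0006338 , -0.0001934 , -0.00426022,  0.00140916,  0.00010535,
        0.00049284]), 'joint_torque': array([ 4.90819366e-04, -5.16707003e+01, -3.68590808e+01, -1.81328659e-05,
        6.35131204e-03,  1.32575732e-06]), 'tool_pos': array([ 0.2767175 , -0.61491992,  0.23005447]), 'tcp_rot': array([-3.06963606e+00, -6.58765125e-01,  5.46972142e-04]), 'wrist_force': array([ 0.21074383, -0.63772908, -0.05271386]), 'torque': array([0.02311197, 0.03524163, 0.03767772]), 'width': 0.9990420648077365}
```

View pics/top0.png

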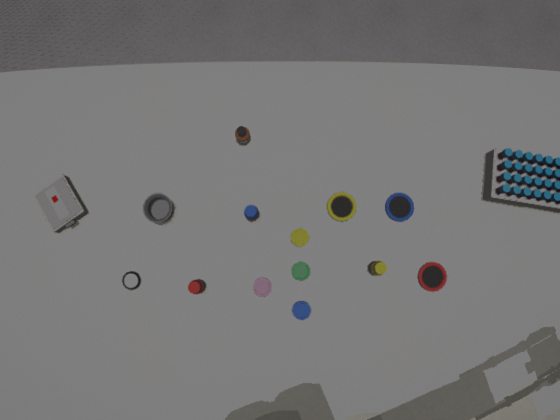

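View pics/scene0.png

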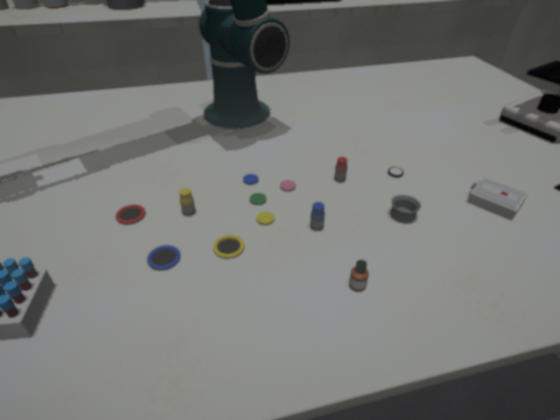

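Top view: white filter (131,281), green (301,271), red/blue/yellow objectives (197,287), (251,213), (377,268). Holders: red (432,277), blue (400,207), yellow (342,207). Tube is at (159,209), bottle at (243,135). The scene view shows the same layout.

```bash
cat > h.py <<'E'
import numpy as np, cv2
from workcell import read_camera, camera_info
def cloud(n):
    p,d=read_camera(n); c=camera_info(n); h,w=d.shape
    u,v=np.meshgrid(np.arange(w),np.arange(h))
    r=cv2.undistortPointsIter(np.stack([u,v],-1).reshape(-1,1,2).astype(float),c["K"],c["D"],None,None,(3,50,1e-9)).reshape(h,w,2)
    r=np.dstack([r,np.ones((h,w))]); R=np.array(c["R"]); t=np.array(c["t"])
    X=(r*d[...,None]-t)@R; X[d==0]=np.nan
    return p,d,X,r@R,-R.T@t
def plane(ray,o,z): return o+ray*((z-o[2])/ray[...,2])[...,None]
def proj(n,P):
    c=camera_info(n); R=np.array(c["R"])
    return cv2.projectPoints(np.array(P,float).reshape(-1,1,3),cv2.Rodrigues(R)[0],np.array(c["t"]),c["K"],np.array(c["D"]))[0].reshape(-1,2)
E
python3 - <<'E'
from h import *
seeds={"top":dict(red=(197,287),blue=(251,213),yel=(377,268),green=(301,271),white=(131,281),Hr=(432,277),Hb=(400,207),Hy=(342,207),tube=(159,209),bot=(243,135)),
"scene":dict(red=(342,165),blue=(318,212),yel=(187,197),green=(258,199),white=(396,171),Hr=(130,214),Hb=(164,257),Hy=(229,246),tube=(404,207),bot=(360,275))}
for n,S in seeds.items():
    p,d,X,ray,o=cloud(n)
    bench=X[230:260,220:240,2]; print(n,"bench z",np.nanmedian(bench),np.nanstd(bench))
    for k,(u,v) in S.items():
        w=24; sl=np.s_[max(v-w,0):v+w,u-w:u+w]
        x=X[sl]; z=x[...,2]
        lo,ht={"red":(.05,.06),"blue":(.05,.06),"yel":(.05,.06),"bot":(.05,.059),"green":(.004,.008),"white":(.004,.008),"tube":(.028,.034)}.get(k,(.004,.008))
        m=(z>lo)&(z<ht+.012)
        # keep component(s) near seed
        nl,lab,st,ce=cv2.connectedComponentsWithStats(m.astype(np.uint8))
        if nl<2: print(k,"none"); continue
        i=1+np.argmax(st[1:,4]); m=lab==i
        P=plane(ray[sl],o,ht)[m][:,:2]
        q=P.astype(np.float32); (c,r)=cv2.minEnclosingCircle(q)
        e=cv2.minAreaRect(q)
        print(k,m.sum(),"mean",P.mean(0).round(4),"circ",np.round(c,4),"r",round(r,4),"box",np.round(e[1],3),"bbmid",((P.max(0)+P.min(0))/2).round(4),"z",np.nanmedian(z[m]).round(4))
E
```

```text
top bench z -0.00034455385668555175 0.0017085724023544117
red 121 mean [0.4341 0.1888] circ [0.4337 0.1891] r 0.0129 box [0.022 0.024] bbmid [0.4347 0.1891] z 0.0597
blue 121 mean [0.5877 0.0767] circ [0.5878 0.0769] r 0.0127 box [0.023 0.022] bbmid [0.5876 0.0766] z 0.0598
yel 132 mean [ 0.4708 -0.1843] circ [ 0.4714 -0.1846] r 0.0136 box [0.024 0.025] bbmid [ 0.4706 -0.1847] z 0.0589
green 274 mean [ 0.4661 -0.0267] circ [ 0.4661 -0.0268] r 0.0201 box [0.038 0.038] bbmid [ 0.4652 -0.027 ] z 0.0076
white 264 mean [0.4444 0.3364] circ [0.445  0.3365] r 0.021 box [0.039 0.038] bbmid [0.4444 0.3358] z 0.008
Hr 315 mean [ 0.4521 -0.3078] circ [ 0.451  -0.3089] r 0.0326 box [0.062 0.06 ] bbmid [ 0.4514 -0.3089] z 0.0068
Hb 305 mean [ 0.6013 -0.2407] circ [ 0.6023 -0.2412] r 0.0318 box [0.062 0.059] bbmid [ 0.6021 -0.241 ] z 0.0066
Hy 317 mean [ 0.6044 -0.1151] circ [ 0.6036 -0.1146] r 0.0315 box [0.061 0.06 ] bbmid [ 0.6034 -0.1142] z 0.007
tube 266 mean [0.5984 0.2776] circ [0.5983 0.2758] r 0.032 box [0.061 0.061] bbmid [0.5977 0.2756] z 0.0328
bot 74 mean [0.7557 0.0981] circ [0.7558 
[... 532 characters left out ...]
3] bbmid [ 0.5411 -0.0278] z 0.0074
white 129 mean [0.4473 0.3326] circ [0.4455 0.3314] r 0.0232 box [0.038 0.045] bbmid [0.4465 0.3327] z 0.0088
Hr 248 mean [ 0.4573 -0.3134] circ [ 0.4571 -0.3133] r 0.0335 box [0.065 0.063] bbmid [ 0.4571 -0.3128] z 0.0068
Hb 320 mean [ 0.6086 -0.2447] circ [ 0.608  -0.2443] r 0.033 box [0.065 0.062] bbmid [ 0.6078 -0.2445] z 0.0069
Hy 291 mean [ 0.6094 -0.1186] circ [ 0.6086 -0.1181] r 0.0325 box [0.063 0.062] bbmid [ 0.6086 -0.1184] z 0.0068
tube 213 mean [0.5961 0.2751] circ [0.5994 0.2705] r 0.0352 box [0.063 0.066] bbmid [0.6004 0.2724] z 0.0323
bot 107 mean [0.7632 0.0931] circ [0.7641 0.0927] r 0.0139 box [0.017 0.027] bbmid [0.763  0.0935] z 0.0577
```

Request:
move_arm(
  deltas=[
    [[0,0,0],[0.3,0.33,-0.2],-0.4],
    [[0,0,0],[0.65,0.67,-0.4],-0.4],
    [[0,0,0],[1,1,-0.6],-0.4],
  ],
  grip_force=40,
)

```text
time: 0.57
tool_pos: [0.3776, -0.5145, 0.1706]
tcp_rot: [-3.072, -0.658, -0.0]
wrist_force: [0.5, -0.2, 0.6]
width: 0.696
```

Request:
move_arm(
  deltas=[
    [[0,0,0],[0.3,0.33,-0.15],-0.4],
    [[0,0,0],[0.6,0.67,-0.3],-0.4],
    [[0,0,0],[0.94,1,-0.45],-0.4],
  ],
)

```text
time: 0.95
tool_pos: [0.4716, -0.4143, 0.1256]
tcp_rot: [-3.072, -0.659, 0.0]
wrist_force: [0.7, -0.0, -0.1]
width: 0.697
```

Request:
move_arm(
  deltas=[
    [[0,0,0],[0,0.33,0],-0.4],
    [[0,0,0],[0,0.67,0],-0.4],
    [[0,0,0],[0,1,0],-0.4],
  ],
)

```text
time: 1.32
tool_pos: [0.4709, -0.3142, 0.1259]
tcp_rot: [-3.071, -0.66, 0.001]
wrist_force: [-0.2, 0.3, -0.1]
width: 0.702
```

Request:
move_arm(
  deltas=[
    [[0,0,0],[0,0.33,0],-0.4],
    [[0,0,0],[0,0.67,0],-0.4],
    [[0,0,0],[0,1,0],-0.4],
    [[0,0,0],[0,1,0],-0.4],
  ],
)

```text
time: 1.82
tool_pos: [0.4705, -0.2136, 0.126]
tcp_rot: [-3.07, -0.663, 0.001]
wrist_force: [-0.8, -0.1, -0.7]
width: 0.702
```

Request:
move_arm(
  deltas=[
    [[0,0,0],[0.03,0.28,0],-0.4],
    [[0,0,0],[0.03,0.28,-0.3],-0.4],
    [[0,0,0],[0.03,0.28,-0.5],-0.4],
    [[0,0,0],[0.03,0.28,-0.5],-0.4],
  ],
)

```text
time: 2.33
tool_pos: [0.4724, -0.1876, 0.0745]
tcp_rot: [-3.07, -0.658, 0.005]
wrist_force: [-0.2, -0.3, 0.2]
width: 0.7
```

Run:
```python
from h import *
from workcell import status
p,d=read_camera("scene")
t=status.read_state()["tool_pos"]; print(t, proj("scene",[t]))
cv2.imwrite("pics/s1.png",cv2.resize(p[90:270,90:330,::-1],None,fx=3,fy=3,interpolation=cv2.INTER_CUBIC))
```

```text
[ 0.47350779 -0.18803703  0.0757972 ] [[183.59093411 184.90499833]]
```

View pics/s1.png

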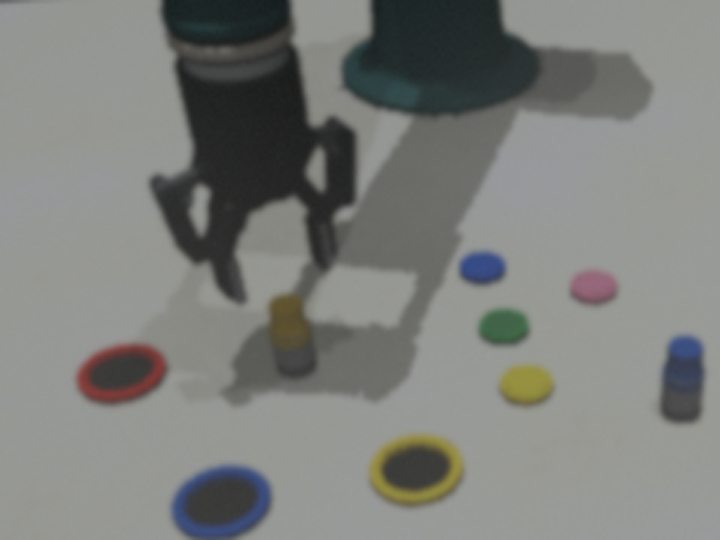

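Scene view: the open fingertips sit at crop (235,300)/(325,268), around the yellow objective at (287,300). The projected TCP agrees with the fingertips' midpoint.

Run:
```python
from h import *
c=camera_info("scene")
r=cv2.undistortPoints(np.array([[[185.7,190.]]]),c["K"],c["D"])[0,0]
R=np.array(c["R"]);ray=np.array([[*r,1]])@R;o=-R.T@np.array(c["t"])
print(plane(ray,o,.06))
```

```text
[[ 0.47081244 -0.18583676  0.06      ]]
```

Request:
move_arm(
  deltas=[
    [[0,0,0],[-0.02,0.02,-0.3],-0.4],
    [[0,0,0],[-0.02,0.02,-0.66],-0.4],
    [[0,0,0],[-0.02,0.02,-0.66],-0.4],
    [[0,0,0],[-0.02,0.02,-0.66],0],
    [[0,0,0],[-0.02,0.02,-0.66],0.6],
    [[0,0,0],[-0.02,0.02,-0.66],0.6],
    [[0,0,0],[-0.02,0.02,-0.66],0.6],
    [[0,0,0],[-0.02,0.02,-0.66],0.6],
  ],
)

```text
time: 3.38
tool_pos: [0.474, -0.1866, 0.0125]
tcp_rot: [3.069, 0.659, 0.005]
wrist_force: [-0.0, -1.4, 7.1]
width: 0.337
```

Request:
move_arm(
  deltas=[
    [[0,0,0],[0,0,0.2],0.6],
    [[0,0,0],[0,0,0.4],0.6],
    [[0,0,0],[0,0,0.6],0.6],
    [[0,0,0],[0,0,0.6],0.6],
  ],
)

```text
time: 3.88
tool_pos: [0.4735, -0.1862, 0.0723]
tcp_rot: [3.069, 0.659, 0.006]
wrist_force: [-0.5, -0.2, -0.8]
width: 0.341
```

Run:
```python
from h import *
from workcell import status
p,d=read_camera("scene")
t=status.read_state()["tool_pos"]; print(t, proj("scene",[t]), proj("top",[t]))
a=cv2.resize(p[90:270,90:290,::-1],None,fx=3,fy=3)
p,d=read_camera("top")
b=cv2.resize(p[160:340,290:490,::-1],None,fx=3,fy=3)
cv2.imwrite("pics/s2.png",cv2.resize(np.hstack([a,b]),None,fx=.66,fy=.66,interpolation=cv2.INTER_AREA))
```

```text
[ 0.47254728 -0.18576182  0.0710201 ] [[185.00098009 186.31405483]] [[382.22575892 267.01917417]]
```

View pics/s2.png

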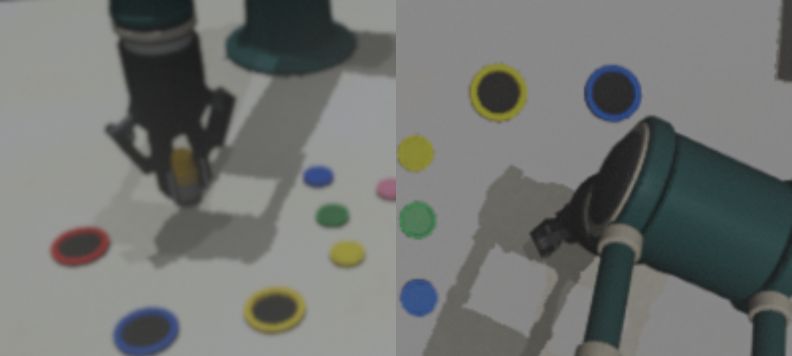

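Held: width is 0.34, i.e. 29 mm. The scene view shows the yellow objective upright between the pads.

Request:
move_arm(
  deltas=[
    [[0,0,0],[0.33,0.17,0],0.6],
    [[0,0,0],[0.67,0.35,0],0.6],
    [[0,0,0],[1,0.52,0],0.6],
  ],
)

```text
time: 4.35
tool_pos: [0.5718, -0.1327, 0.0687]
tcp_rot: [-3.071, -0.659, 0.003]
wrist_force: [0.2, -0.7, -1.7]
width: 0.337
```

Request:
move_arm(
  deltas=[
    [[0,0,0],[0.34,0.17,0],0.6],
    [[0,0,0],[0.34,0.17,-0.2],0.6],
    [[0,0,0],[0.34,0.17,-0.4],0.6],
    [[0,0,0],[0.34,0.17,-0.5],0.6],
    [[0,0,0],[0.34,0.17,-0.52],0.6],
    [[0,0,0],[0.34,0.17,-0.54],0.6],
    [[0,0,0],[0.34,0.17,-0.54],0.6],
  ],
)

```text
time: 5.22
tool_pos: [0.6064, -0.1169, 0.0169]
tcp_rot: [3.071, 0.659, 0.002]
wrist_force: [-0.4, 0.5, -2.2]
width: 0.343
```

Request:
move_arm(
  deltas=[
    [[0,0,0],[0,0,-0.01],0.6],
    [[0,0,0],[0,0,-0.02],0.6],
    [[0,0,0],[0,0,-0.03],0.6],
    [[0,0,0],[0,0,-0.03],0.6],
  ],
)

```text
time: 5.72
tool_pos: [0.6066, -0.1167, 0.0156]
tcp_rot: [3.071, 0.659, 0.001]
wrist_force: [-4.5, 0.3, 9.8]
width: 0.337
```

Request:
move_arm(
  deltas=[
    [[0,0,0],[0,0,0.01],0.3],
    [[0,0,0],[0,0,0.01],-0.3],
    [[0,0,0],[0,0,0.01],-0.4],
    [[0,0,0],[0,0,0.2],-0.4],
    [[0,0,0],[0,0,0.5],-0.4],
    [[0,0,0],[0,0,0.75],-0.4],
    [[0,0,0],[-0.3,0.2,0.75],-0.4],
    [[0,0,0],[-0.65,0.44,0.75],-0.4],
    [[0,0,0],[-1,0.88,0.75],-0.4],
    [[0,0,0],[-1,0.88,0.75],-0.4],
  ],
)

```text
time: 6.98
tool_pos: [0.5031, -0.0265, 0.0886]
tcp_rot: [-3.07, -0.663, 0.003]
wrist_force: [0.5, -0.8, -0.6]
width: 0.696
```

Run:
```python
from h import *
p,d,X,ray,o=cloud("scene")
hsv=cv2.cvtColor(p,cv2.COLOR_RGB2HSV)
m=((hsv[...,0]>50)&(hsv[...,0]<85)&(hsv[...,1]>90)).astype(np.uint8); m[:185]=0;m[215:]=0;m[:,:235]=0;m[:,285:]=0
print(m.sum(),plane(ray,o,.008)[m>0].mean(0), plane(ray,o,.005)[m>0].mean(0))
a=cv2.resize(p[140:290,100:360,::-1],None,fx=2.5,fy=2.5)
cv2.imwrite("pics/s3.png",a)
```

```text
23 [ 0.46630851 -0.02807806  0.008     ] [ 0.46248421 -0.02737581  0.005     ]
```

View pics/s3.png

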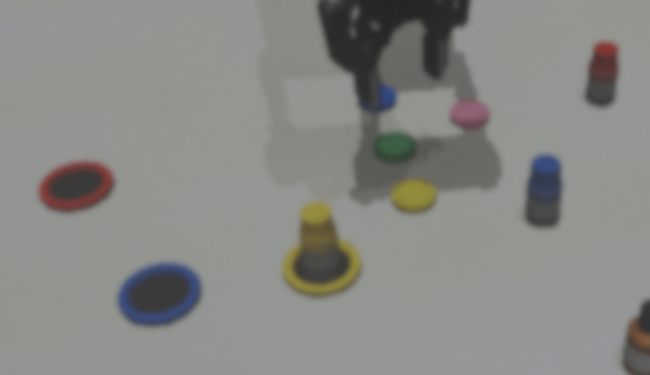

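Yellow objective stands upright in its holder, crop (320,240). The green disc is next, just ahead of the gripper at crop (395,146).

Request:
move_arm(
  deltas=[
    [[0,0,0],[-0.38,0.01,0],-0.4],
    [[0,0,0],[-0.38,0.01,0],-0.4],
    [[0,0,0],[-0.38,0.01,-0.3],-0.4],
    [[0,0,0],[-0.38,0.01,-0.6],-0.4],
    [[0,0,0],[-0.38,0.01,-0.8],-0.4],
    [[0,0,0],[-0.38,0.01,-0.86],-0.4],
    [[0,0,0],[-0.38,0.01,-0.86],-0.4],
  ],
)

```text
time: 7.9
tool_pos: [0.4691, -0.028, 0.0026]
tcp_rot: [3.072, 0.658, 0.001]
wrist_force: [-0.6, -0.9, 0.0]
width: 0.7
```

Request:
move_arm(
  deltas=[
    [[0,0,0],[0,0,0],-0.1],
    [[0,0,0],[0,0,0],0.1],
    [[0,0,0],[0,0,0],0.3],
    [[0,0,0],[0,0,0],0.3],
    [[0,0,0],[0,0,0],0.3],
  ],
  grip_force=30,
)

```text
time: 8.52
tool_pos: [0.4693, -0.0278, 0.0037]
tcp_rot: [3.071, 0.659, 0.004]
wrist_force: [-1.5, -0.7, 5.4]
width: 0.44
```

Request:
move_arm(
  deltas=[
    [[0,0,0],[0,0,0.1],0.3],
    [[0,0,0],[0,0,0.3],0.3],
    [[0,0,0],[0,0,0.6],0.3],
    [[0,0,0],[0,0,0.8],0.3],
    [[0,0,0],[0,0,0.8],0.3],
  ],
)

```text
time: 9.15
tool_pos: [0.4698, -0.0277, 0.0846]
tcp_rot: [3.07, 0.659, 0.007]
wrist_force: [0.3, 0.4, -0.7]
width: 0.44
```

Run:
```python
from h import *
from workcell import status
p,d=read_camera("scene")
a=cv2.resize(p[100:220,180:340,::-1],None,fx=4.5,fy=4.5)
cv2.imwrite("pics/s4.png",a)
t=status.read_state()["tool_pos"]; print(t, (proj("scene",[t])-[180,100])*4.5)
```

```text
[ 0.46857931 -0.02757701  0.0831668 ] [[347.4599849  316.98305357]]
```

View pics/s4.png

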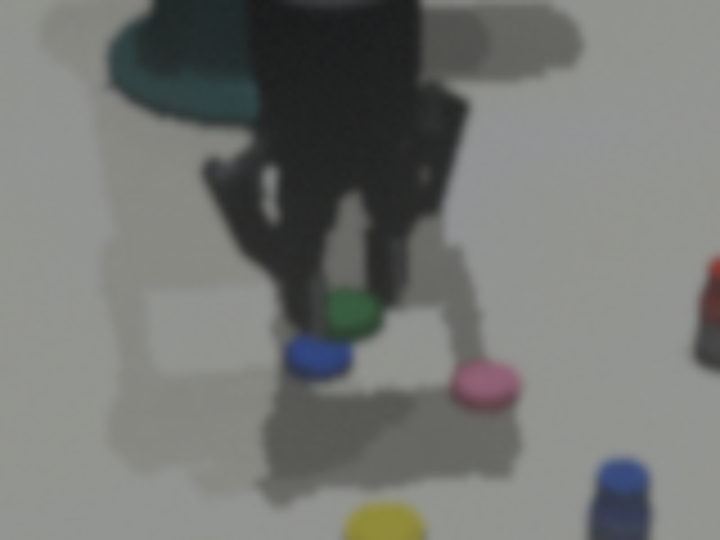

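Green disc is held flat between the pads, at crop (345,312), next to the projected TCP (347,317).

Request:
move_arm(
  deltas=[
    [[0,0,0],[0.1,0.3,0.15],0.3],
    [[0,0,0],[0.2,0.65,0.15],0.3],
    [[0,0,0],[0.3,1,0.15],0.3],
  ],
)

```text
time: 9.57
tool_pos: [0.4972, 0.0732, 0.0961]
tcp_rot: [-3.072, -0.658, 0.003]
wrist_force: [-0.6, 0.3, -0.5]
width: 0.437
```

Request:
move_arm(
  deltas=[
    [[0,0,0],[0.12,0.33,0],0.3],
    [[0,0,0],[0.3,0.67,0],0.3],
    [[0,0,0],[0.5,1,0],0.3],
  ],
)

```text
time: 9.95
tool_pos: [0.547, 0.1733, 0.0955]
tcp_rot: [3.071, 0.66, -0.005]
wrist_force: [0.3, 1.0, 0.1]
width: 0.437
```

Request:
move_arm(
  deltas=[
    [[0,0,0],[0.2,0.33,0],0.3],
    [[0,0,0],[0.4,0.67,0],0.3],
    [[0,0,0],[0.52,1,0],0.3],
    [[0,0,0],[0.52,1,-0.2],0.3],
    [[0,0,0],[0.52,1,-0.4],0.3],
    [[0,0,0],[0.52,1,-0.4],0.3],
  ],
)

```text
time: 10.7
tool_pos: [0.5963, 0.2701, 0.0528]
tcp_rot: [3.07, 0.658, -0.013]
wrist_force: [0.7, -0.2, 0.1]
width: 0.434
```

Run:
```python
from h import *
from workcell import status
p,d=read_camera("scene")
a=cv2.resize(p[130:250,330:490,::-1],None,fx=4.5,fy=4.5)
cv2.imwrite("pics/s5.png",a)
s=status.read_state(); t=s["tool_pos"]; print(s["width"],t, (proj("scene",[t])-[330,130])*4.5)
```

```text
0.4382771931144599 [0.59767981 0.27064023 0.05454438] [[343.12182484 293.37263655]]
```

View pics/s5.png

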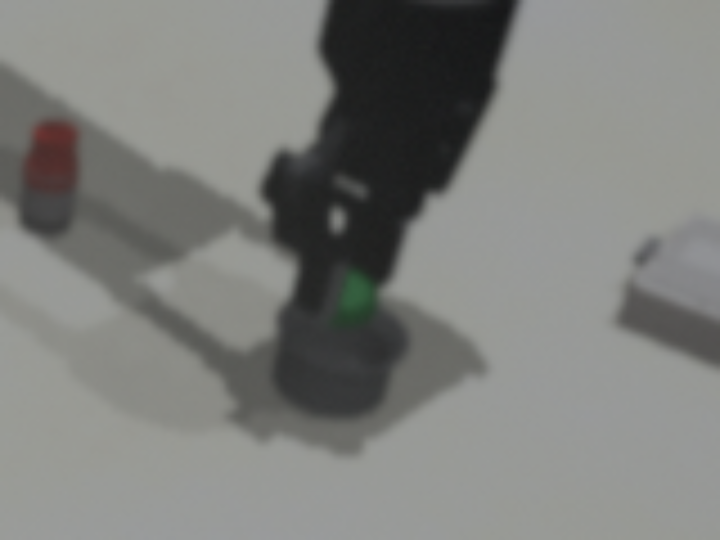

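Run:
```python
from h import *
for n in("scene","top"):
    p,d,X,ray,o=cloud(n)
    hsv=cv2.cvtColor(p,cv2.COLOR_RGB2HSV)
    m=(hsv[...,0]>50)&(hsv[...,0]<85)&(hsv[...,1]>80)&(np.abs(X[...,0]-.6)<.05)&(np.abs(X[...,1]-.272)<.05)
    P=X[m]; print(n,len(P))
    if len(P)>8:
        c=np.median(P,0); print(c,P.min(0),P.max(0))
        A=np.c_[P[:,:2]-c[:2],np.ones(len(P))]; print(np.linalg.lstsq(A,P[:,2],rcond=None)[0])
        vv,uu=np.nonzero(m); print(uu.min(),uu.max(),vv.min(),vv.max())
        Q=plane(ray,o,c[2])[m]; print(Q.min(0),Q.max(0))
cv2.imwrite("pics/t5.png",cv2.resize(p[150:270,90:250,::-1],None,fx=4.5,fy=4.5))
```

```text
scene 75
[0.60573324 0.27316109 0.05950015] [0.58745058 0.23290536 0.05464496] [0.62984767 0.31052112 0.3836784 ]
[ 1.49317485 -1.96732459  0.07970601]
406 482 34 200
[-0.39389259  0.25775789  0.05950015] [0.6201717  1.18437724 0.05950015]
top 191
[0.58498575 0.26844921 0.0608187 ] [0.55031152 0.23291003 0.00351246] [0.60153796 0.31690072 0.44203047]
[-9.28110908  0.71541282  0.11423812]
37 165 165 216
[0.57654493 0.25188472 0.0608187 ] [0.68730255 0.54187549 0.0608187 ]
```

View pics/t5.png

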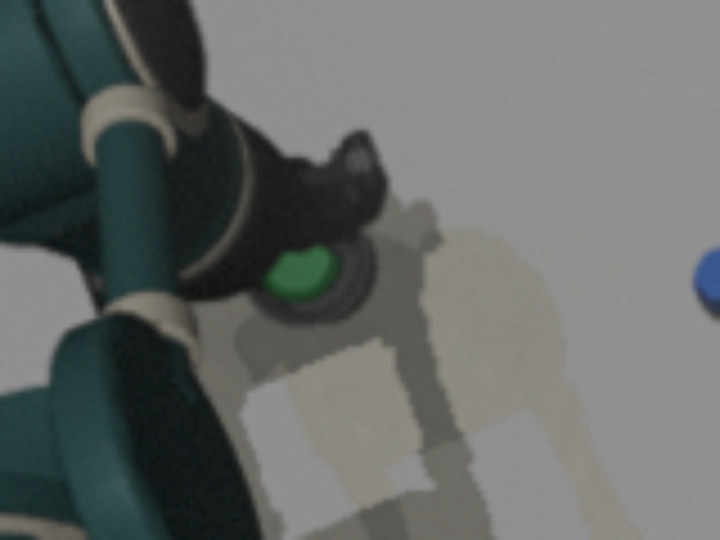

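Top view: the green disc at crop (302,272) lies over the tube mouth, with dark wall visible to its right and below. I'll fit its plane with cleaner masks.

Run:
```python
from h import *
for n in("scene","top"):
    p,d,X,ray,o=cloud(n)
    hsv=cv2.cvtColor(p,cv2.COLOR_RGB2HSV)
    m=(hsv[...,0]>50)&(hsv[...,0]<75)&(hsv[...,1]>100)&(np.abs(X[...,0]-.595)<.04)&(np.abs(X[...,1]-.272)<.035)&(np.abs(X[...,2]-.058)<.02)
    m=cv2.erode(m.astype(np.uint8),np.ones((2,2)))>0
    P=X[m]; c=P.mean(0); print(n,len(P),c.round(4),P.min(0).round(3),P.max(0).round(3))
    A=np.c_[P[:,:2]-c[:2],np.ones(len(P))]; s,*_=np.linalg.lstsq(A,P[:,2],rcond=None); print(s.round(3),"resid",np.std(P[:,2]-A@s))
    E=np.linalg.svd(P-c); print("normal",E[2][2].round(3),E[1]/np.sqrt(len(P)))
```

```text
scene 30 [0.6088 0.2743 0.0621] [0.597 0.265 0.059] [0.618 0.284 0.064]
[-0.081 -0.071  0.062] resid 0.001093896502511992
normal [0.102 0.096 0.99 ] [0.00796065 0.00223714 0.00108564]
top 115 [0.5884 0.2691 0.062 ] [0.578 0.256 0.059] [0.599 0.285 0.066]
[ 0.032 -0.022  0.062] resid 0.0014275074640182957
normal [ 0.034 -0.023 -0.999] [0.0076092  0.00523387 0.00142637]
```

Disc is flat (normal within a few degrees), centred on the TCP, with its bottom at about TCP height. Now lower it to the mouth and release.

Request:
move_arm(
  deltas=[
    [[0,0,0],[0.02,0.02,-0.08],0.3],
    [[0,0,0],[0.02,0.02,-0.16],0.3],
    [[0,0,0],[0.02,0.02,-0.16],0.3],
    [[0,0,0],[0.02,0.02,-0.16],0.3],
    [[0,0,0],[0.02,0.02,-0.16],-0.4],
    [[0,0,0],[0.02,0.02,-0.16],-0.4],
    [[0,0,0],[0.02,0.02,-0.16],-0.4],
    [[0,0,0],[0.02,0.02,0.2],-0.4],
    [[0,0,0],[0.02,0.02,0.4],-0.4],
    [[0,0,0],[0.02,0.02,0.4],-0.4],
  ],
)

```text
time: 12.2
tool_pos: [0.604, 0.2752, 0.1001]
tcp_rot: [-3.071, -0.659, -0.008]
wrist_force: [-0.4, 1.2, -0.3]
width: 0.7
```

Request:
move_arm(
  deltas=[
    [[0,0,0],[-0.33,0.1,0],-0.4],
    [[0,0,0],[-0.67,0.2,0],-0.4],
    [[0,0,0],[-1,0.4,0],-0.4],
  ],
)

```text
time: 12.58
tool_pos: [0.5001, 0.3137, 0.0957]
tcp_rot: [3.071, 0.657, -0.003]
wrist_force: [0.4, 1.1, -0.5]
width: 0.7
```

Request:
move_arm(
  deltas=[
    [[0,0,0],[-0.3,0.1,0],-0.4],
    [[0,0,0],[-0.56,0.19,0],-0.4],
    [[0,0,0],[-0.56,0.19,-0.3],-0.4],
    [[0,0,0],[-0.56,0.19,-0.4],-0.4],
    [[0,0,0],[-0.56,0.19,-0.4],-0.4],
  ],
)

```text
time: 13.2
tool_pos: [0.445, 0.3326, 0.0557]
tcp_rot: [3.071, 0.658, -0.005]
wrist_force: [-0.5, -0.4, -0.2]
width: 0.697
```

Run:
```python
from h import *
from workcell import status
s=status.read_state(); t=s["tool_pos"]; print(t, (proj("scene",[t])-[340,110])*5)
p,d,X,ray,o=cloud("scene")
a=cv2.resize(p[110:230,340:440,::-1],None,fx=5,fy=5)
p,d,X,ray,o=cloud("top")
print(np.round(X[204:216:2,152:170:2,2]*1000))
b=cv2.resize(p[180:300,100:160,::-1],None,fx=5,fy=5)
cv2.imwrite("pics/s6.png",np.hstack([a,b]))
```

```text
[0.44501249 0.33256574 0.05573502] [[292.63530142 223.01628091]]
[[12. 12. 13. 11. 11. 13. 11. 10. 13.]
 [ 8. 16. 12. 13. 12. 12. 12. 12.  9.]
 [11.  7. 11. 14. 10. 11. 13. 11. 10.]
 [10. 10. 11. 12. 14.  8.  8. 10.  9.]
 [nan 11.  8. 10. 10. 12. 12. 11. 29.]
 [ 2. 11. 12. 12. 13. nan 11.  9. 34.]]
```

View pics/s6.png

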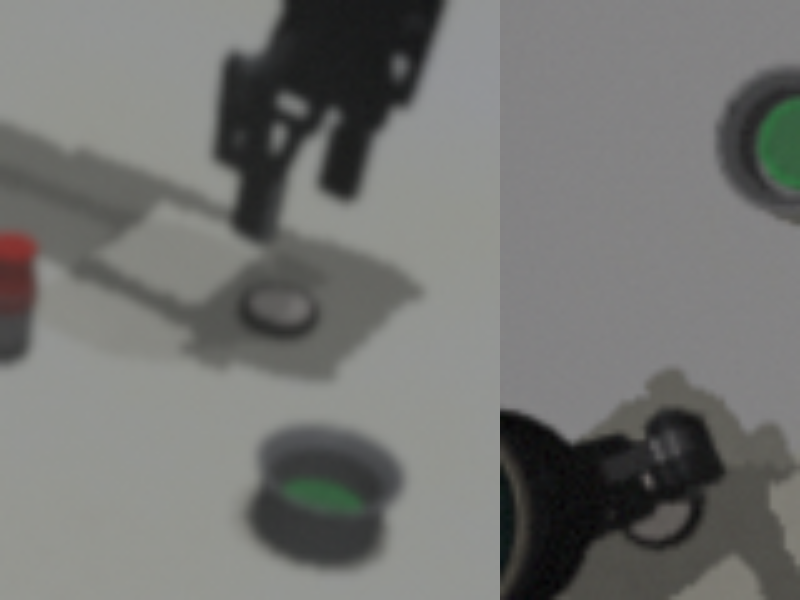

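Green lies flat in the tube, its top at 11 mm (3 + 8). The white filter is beneath the gripper at crop (280,305).

Request:
move_arm(
  deltas=[
    [[0,0,0],[0.01,0,-0.25],-0.4],
    [[0,0,0],[0.01,0,-0.5],-0.4],
    [[0,0,0],[0.01,0,-0.55],-0.4],
    [[0,0,0],[0.01,0,-0.55],-0.4],
    [[0,0,0],[0.01,0,-0.55],-0.1],
    [[0,0,0],[0.01,0,-0.55],0.1],
    [[0,0,0],[0.01,0,-0.55],0.3],
    [[0,0,0],[0.01,0,-0.55],0.3],
    [[0,0,0],[0.01,0,-0.55],0.3],
  ],
)

```text
time: 14.42
tool_pos: [0.448, 0.3342, 0.004]
tcp_rot: [-3.071, -0.659, -0.004]
wrist_force: [-1.0, -0.9, 5.0]
width: 0.443
```

Request:
move_arm(
  deltas=[
    [[0,0,0],[0,0,0.1],0.3],
    [[0,0,0],[0,0,0.3],0.3],
    [[0,0,0],[0,0,0.6],0.3],
    [[0,0,0],[0,0,0.8],0.3],
    [[0,0,0],[0,0,0.8],0.3],
  ],
)

```text
time: 15.05
tool_pos: [0.4486, 0.3346, 0.0849]
tcp_rot: [-3.07, -0.659, -0.007]
wrist_force: [-0.5, 0.3, -0.2]
width: 0.442
```

Request:
move_arm(
  deltas=[
    [[0,0,0],[0.33,-0.1,0],0.3],
    [[0,0,0],[0.67,-0.2,0],0.3],
    [[0,0,0],[1,-0.4,0],0.3],
  ],
)

```text
time: 15.42
tool_pos: [0.5472, 0.2932, 0.0811]
tcp_rot: [3.071, 0.661, -0.002]
wrist_force: [0.3, 0.2, -0.6]
width: 0.434
```

Request:
move_arm(
  deltas=[
    [[0,0,0],[0.3,-0.1,0],0.3],
    [[0,0,0],[0.55,-0.19,0],0.3],
    [[0,0,0],[0.55,-0.19,-0.25],0.3],
    [[0,0,0],[0.55,-0.19,-0.25],0.3],
    [[0,0,0],[0.55,-0.19,-0.25],0.3],
  ],
)

```text
time: 16.05
tool_pos: [0.6011, 0.2744, 0.0566]
tcp_rot: [3.071, 0.66, -0.003]
wrist_force: [0.3, 0.1, 0.1]
width: 0.438
```

Run:
```python
from h import *
from workcell import status
s=status.read_state(); print(s["tool_pos"],s["width"])
p,d,X,ray,o=cloud("scene")
a=cv2.resize(p[130:250,350:430,::-1],None,fx=5,fy=5)
p,d,X,ray,o=cloud("top")
m=(np.abs(X[...,0]-.585)<.015)&(np.abs(X[...,1]-.27)<.012)&(np.abs(X[...,2]-.06)<.012)
print(m.sum(),X[m].mean(0),X[m].min(0),X[m].max(0))
b=cv2.resize(p[160:280,120:200,::-1],None,fx=5,fy=5)
cv2.imwrite("pics/s7.png",np.hstack([a,b]))
```

```text
[0.60113433 0.27435513 0.0566347 ] 0.4376465999465744
110 [0.59048964 0.27026011 0.06140323] [0.58039388 0.25804064 0.05181925] [0.59953123 0.2816872  0.06538535]
```

View pics/s7.png

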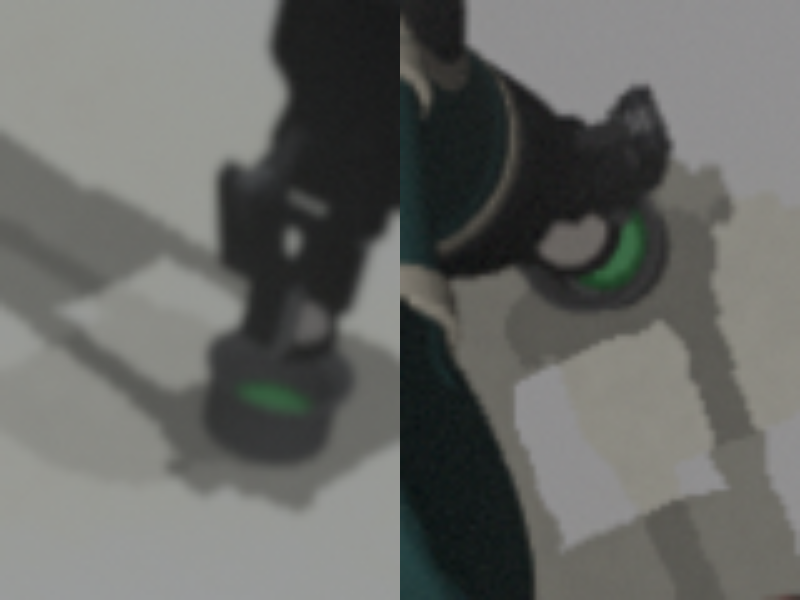

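White filter is held level over the tube, with green visible below it. Same lowering and release.

Request:
move_arm(
  deltas=[
    [[0,0,0],[0,0,-0.1],0.3],
    [[0,0,0],[0,0,-0.18],0.3],
    [[0,0,0],[0,0,-0.18],0.3],
    [[0,0,0],[0,0,-0.18],0.3],
    [[0,0,0],[0,0,-0.18],-0.4],
    [[0,0,0],[0,0,-0.18],-0.4],
    [[0,0,0],[0,0,-0.18],-0.4],
    [[0,0,0],[0,0,0.2],-0.4],
    [[0,0,0],[0,0,0.4],-0.4],
    [[0,0,0],[0,0,0.4],-0.4],
  ],
)

```text
time: 17.4
tool_pos: [0.604, 0.2753, 0.1001]
tcp_rot: [-3.071, -0.659, -0.008]
wrist_force: [-0.1, -0.8, -0.0]
width: 0.7
```

Request:
move_arm(
  deltas=[
    [[0,0,0],[-0.05,-0.33,0],-0.4],
    [[0,0,0],[-0.05,-0.67,0],-0.4],
    [[0,0,0],[-0.06,-1,0],-0.4],
    [[0,0,0],[-0.06,-1,0],-0.4],
  ],
)

```text
time: 17.9
tool_pos: [0.5948, 0.1722, 0.0957]
tcp_rot: [3.072, 0.655, -0.004]
wrist_force: [-0.1, 0.5, -0.1]
width: 0.699
```

Run:
```python
from h import *
p,d,X,ray,o=cloud("scene")
a=cv2.resize(p[170:240,365:435,::-1],None,fx=5,fy=5)
p,d,X,ray,o=cloud("top")
print(np.round(X[204:216:2,152:170:2,2]*1000))
b=cv2.resize(p[175:245,125:195,::-1],None,fx=5,fy=5)
cv2.imwrite("pics/s8.png",np.hstack([a,b]))
```

```text
[[207. 204. 306. 355. 360. 362. 362. 359. 358.]
 [204. 205. 202. 303. 306. 337. 338. 342. 340.]
 [206. 207. 204. 208. 205. 303. 305. 314. 319.]
 [205. 204. 203. 205. 204. 205. 200. 301. 304.]
 [204. 206. 207. 200. 198. 193. 177. 158. 158.]
 [  3. 206. 203. 204. 200. 191. 194. 158. 158.]]
```

View pics/s8.png

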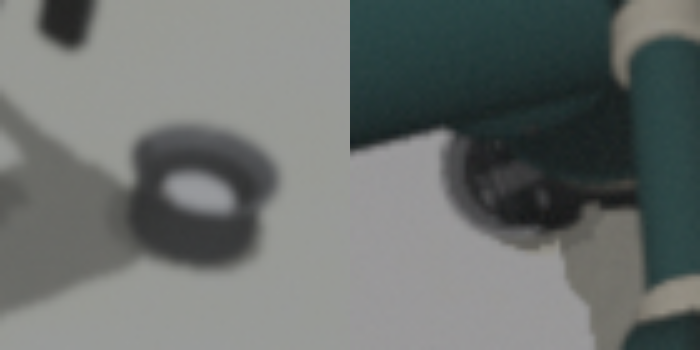

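Scene view shows the white filter in the tube, flat (crop 200,190). The top view is blocked by the arm, so I'll check that later. Next is the blue objective.

Request:
move_arm(
  deltas=[
    [[0,0,0],[-0.05,-0.33,0],-0.4],
    [[0,0,0],[-0.05,-0.67,0],-0.4],
    [[0,0,0],[-0.06,-0.99,0],-0.4],
    [[0,0,0],[-0.06,-0.99,0],-0.4],
  ],
)

```text
time: 18.5
tool_pos: [0.5899, 0.0749, 0.0969]
tcp_rot: [-3.072, -0.657, 0.001]
wrist_force: [0.2, -0.4, -1.0]
width: 0.703
```

Run:
```python
from h import *
from workcell import status
print(status.read_state()["tool_pos"])
p,d,X,ray,o=cloud("scene")
hsv=cv2.cvtColor(p,cv2.COLOR_RGB2HSV)
for nm,h0,h1,c in(("blue",100,130,(.59,.075)),):
    m=(hsv[...,0]>h0)&(hsv[...,0]<h1)&(hsv[...,1]>100)&(np.abs(X[...,0]-c[0])<.04)&(np.abs(X[...,1]-c[1])<.04)&(X[...,2]<.07)
    v,u=np.nonzero(m); print(nm,m.sum(),u.min(),u.max(),v.min(),v.max())
print(proj("scene",[[.590,.075,.06],[.590,.075,.0]]))
p,d,X,ray,o=cloud("top")
print(np.round(X[204:216:2,152:170:2,2]*1000))
```

```text
[0.58985356 0.07485455 0.09685112]
blue 8 315 320 204 207
[[318.63825588 205.08228348]
 [316.77790087 226.76428443]]
[[19. 20. 16. 20. 21. 17. 19. 16. 20.]
 [21. 20. 17. 21. 19. 18. 22. 17. 19.]
 [20. 20. 20. 19. 16. 17. 19. 21. 22.]
 [19. 16. 17. 19. 20. 18. 21. 17. 19.]
 [17. 21. 18. 16. 19. 17. 19. 20. 24.]
 [ 7. 21. 20. 19. 19. 18. 20. 17. 33.]]
```

White's top is at 19 mm and flat (3 + 16). Next, grasp blue.

Request:
move_arm(
  deltas=[
    [[0,0,0],[0,0,-0.3],-0.4],
    [[0,0,0],[0,0,-0.6],-0.4],
    [[0,0,0],[0,0,-0.87],-0.4],
    [[0,0,0],[0,0,-0.87],-0.4],
    [[0,0,0],[0,0,-0.87],0],
    [[0,0,0],[0,0,-0.87],0.6],
    [[0,0,0],[0,0,-0.87],0.6],
    [[0,0,0],[0,0,-0.87],0.6],
    [[0,0,0],[0,0,-0.87],0.6],
  ],
  grip_force=40,
)

```text
time: 19.73
tool_pos: [0.5916, 0.0759, 0.0121]
tcp_rot: [-3.072, -0.659, -0.005]
wrist_force: [0.6, 1.7, 6.6]
width: 0.334
```

Request:
move_arm(
  deltas=[
    [[0,0,0],[0,0,0.2],0.6],
    [[0,0,0],[0,0,0.4],0.6],
    [[0,0,0],[0,0,0.6],0.6],
    [[0,0,0],[0,0,0.8],0.6],
    [[0,0,0],[0,0,0.8],0.6],
  ],
)

```text
time: 20.35
tool_pos: [0.5921, 0.0756, 0.0933]
tcp_rot: [3.071, 0.659, 0.008]
wrist_force: [0.3, 0.3, -0.9]
width: 0.342
```

Request:
move_arm(
  deltas=[
    [[0,0,0],[0,-0.33,0.2],0.6],
    [[0,0,0],[0,-0.67,0.2],0.6],
    [[0,0,0],[0.05,-1,0.2],0.6],
  ],
)

```text
time: 20.72
tool_pos: [0.5942, -0.0253, 0.1098]
tcp_rot: [-3.071, -0.66, 0.002]
wrist_force: [0.7, 0.2, -1.2]
width: 0.338
```

Request:
move_arm(
  deltas=[
    [[0,0,0],[0,-0.33,0],0.6],
    [[0,0,0],[0,-0.67,0],0.6],
    [[0,0,0],[0.05,-1,0],0.6],
  ],
)

```text
time: 21.1
tool_pos: [0.5989, -0.1255, 0.1092]
tcp_rot: [-3.071, -0.659, 0.003]
wrist_force: [-0.6, -0.0, -1.2]
width: 0.336
```

Request:
move_arm(
  deltas=[
    [[0,0,0],[0,-0.33,0],0.6],
    [[0,0,0],[0,-0.67,0],0.6],
    [[0,0,0],[0.05,-1,0],0.6],
  ],
)

```text
time: 21.48
tool_pos: [0.6039, -0.2254, 0.1092]
tcp_rot: [-3.071, -0.659, 0.003]
wrist_force: [0.2, 0.1, -1.9]
width: 0.338
```

Request:
move_arm(
  deltas=[
    [[0,0,0],[0,-0.18,0],0.6],
    [[0,0,0],[0,-0.18,-0.3],0.6],
    [[0,0,0],[0,-0.18,-0.6],0.6],
    [[0,0,0],[0,-0.18,-0.85],0.6],
    [[0,0,0],[0,-0.18,-0.92],0.6],
    [[0,0,0],[0,-0.18,-0.93],0.6],
    [[0,0,0],[0,-0.18,-0.93],0.6],
  ],
)

```text
time: 22.35
tool_pos: [0.606, -0.2428, 0.0186]
tcp_rot: [3.07, 0.659, 0.003]
wrist_force: [0.6, 0.2, -0.8]
width: 0.338
```

Request:
move_arm(
  deltas=[
    [[0,0,0],[0,0,-0.01],0.6],
    [[0,0,0],[0,0,-0.02],0.6],
    [[0,0,0],[0,0,-0.03],0.6],
    [[0,0,0],[0,0,-0.04],0.6],
    [[0,0,0],[0,0,-0.04],0.6],
  ],
)

```text
time: 22.98
tool_pos: [0.6053, -0.2427, 0.0151]
tcp_rot: [3.071, 0.659, 0.001]
wrist_force: [-3.2, 1.3, 8.2]
width: 0.334
```

Request:
move_arm(
  deltas=[
    [[0,0,0],[0,0,0.01],0.3],
    [[0,0,0],[0,0,0.01],-0.3],
    [[0,0,0],[0,0,0.01],-0.4],
    [[0,0,0],[0,0,0.3],-0.4],
    [[0,0,0],[0,0,0.6],-0.4],
    [[0,0,0],[0,0,0.9],-0.4],
    [[0,0,0],[-0.3,0,0.9],-0.4],
    [[0,0,0],[-0.6,0.2,0.9],-0.4],
    [[0,0,0],[-0.9,0.6,0.9],-0.4],
    [[0,0,0],[-1,1,0.9],-0.4],
  ],
)

```text
time: 24.22
tool_pos: [0.5028, -0.1417, 0.1027]
tcp_rot: [-3.071, -0.656, 0.002]
wrist_force: [0.1, 0.6, 0.1]
width: 0.702
```

Request:
move_arm(
  deltas=[
    [[0,0,0],[-0.2,0.33,0],-0.4],
    [[0,0,0],[-0.4,0.67,0],-0.4],
    [[0,0,0],[-0.68,1,0],-0.4],
  ],
)

```text
time: 24.6
tool_pos: [0.4367, -0.0416, 0.1034]
tcp_rot: [3.072, 0.659, 0.001]
wrist_force: [0.1, -0.1, 0.1]
width: 0.695
```

Request:
move_arm(
  deltas=[
    [[0,0,0],[0,0.33,0],-0.4],
    [[0,0,0],[0,0.67,0],-0.4],
    [[0,0,0],[0,1,0],-0.4],
  ],
)

```text
time: 24.98
tool_pos: [0.4368, 0.0585, 0.1034]
tcp_rot: [3.072, 0.659, 0.001]
wrist_force: [1.0, -0.2, 0.8]
width: 0.692
```

Request:
move_arm(
  deltas=[
    [[0,0,0],[0,0.33,0],-0.4],
    [[0,0,0],[0,0.67,0],-0.4],
    [[0,0,0],[0,1,0],-0.4],
  ],
)

```text
time: 25.35
tool_pos: [0.4369, 0.1586, 0.1033]
tcp_rot: [3.072, 0.659, 0.0]
wrist_force: [-0.4, 0.4, 0.2]
width: 0.696
```

Request:
move_arm(
  deltas=[
    [[0,0,0],[0,0.3,0],-0.4],
    [[0,0,0],[0,0.3,-0.2],-0.4],
    [[0,0,0],[0,0.3,-0.2],-0.4],
  ],
)

```text
time: 25.72
tool_pos: [0.4353, 0.1872, 0.0818]
tcp_rot: [3.071, 0.66, -0.006]
wrist_force: [-1.4, -0.1, 0.5]
width: 0.701
```

Run:
```python
from h import *
from workcell import status
t=status.read_state()["tool_pos"]; print(t)
p,d,X,ray,o=cloud("scene")
print((proj("scene",[t,[.4365,.187,.06]])-[110,120])*2.6)
cv2.imwrite("pics/s9.png",cv2.resize(p[120:300,110:410,::-1],None,fx=2.6,fy=2.6))
```

```text
[0.43528999 0.18722735 0.08177742]
[[605.8582111   80.5292415 ]
 [603.58629732 101.61893758]]
```

View pics/s9.png

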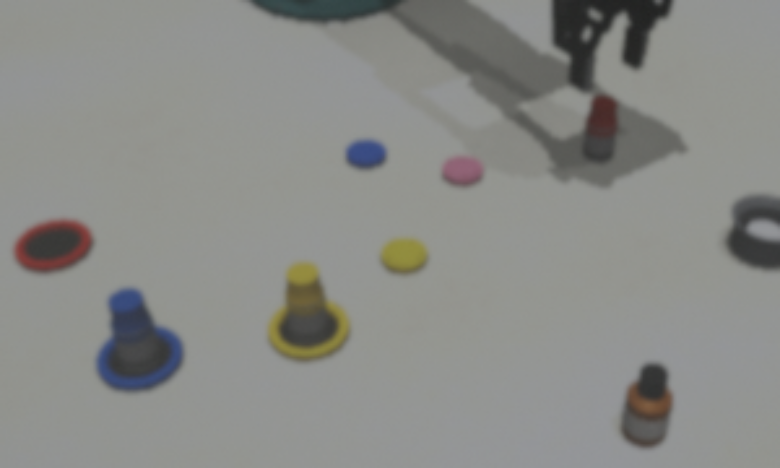

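Red cap is at crop (603,101), as predicted. Blue and yellow stand in their holders. Blue appears to lean left, so I'll check it by projection while grasping red.

Request:
move_arm(
  deltas=[
    [[0,0,0],[0,0,-0.3],-0.4],
    [[0,0,0],[0,0,-0.6],-0.4],
    [[0,0,0],[0,0,-0.73],-0.4],
    [[0,0,0],[0,0,-0.73],-0.4],
    [[0,0,0],[0,0,-0.73],0],
    [[0,0,0],[0,0,-0.73],0.6],
    [[0,0,0],[0,0,-0.73],0.6],
    [[0,0,0],[0,0,-0.73],0.6],
    [[0,0,0],[0,0,-0.73],0.6],
  ],
)

```text
time: 26.9
tool_pos: [0.4383, 0.188, 0.0118]
tcp_rot: [-3.071, -0.659, -0.004]
wrist_force: [-0.6, -0.5, 6.8]
width: 0.337
```

Request:
move_arm(
  deltas=[
    [[0,0,0],[0,0,0.2],0.6],
    [[0,0,0],[0,0,0.4],0.6],
    [[0,0,0],[0,0,0.6],0.6],
    [[0,0,0],[0,0,0.9],0.6],
    [[0,0,0],[0,0,0.9],0.6],
  ],
)

```text
time: 27.52
tool_pos: [0.4391, 0.1883, 0.1027]
tcp_rot: [-3.071, -0.659, -0.009]
wrist_force: [-0.8, 0.8, -2.6]
width: 0.337
```

Run:
```python
from h import *
print((proj("scene",[[.605,-.243,.063],[.605,-.243,.003],[.606,-.117,.063],[.606,-.117,.003]])-[110,120])*2.6)
p,d,X,ray,o=cloud("top")
for k,c in (("blue",(.605,-.243)),("yel",(.606,-.117))):
    m=(np.abs(X[...,0]-c[0])<.03)&(np.abs(X[...,1]-c[1])<.03)&(X[...,2]>.05)&(X[...,2]<.075)
    print(k,m.sum(),X[m].mean(0).round(4),plane(ray,o,.063)[m].mean(0).round(4))
```

```text
[[127.064692   299.29564033]
 [142.69358589 357.42900389]
 [303.09716552 271.26740202]
 [309.63429515 328.92968495]]
blue 127 [ 0.6009 -0.2397  0.0613] [ 0.6007 -0.2392  0.063 ]
yel 117 [ 0.6043 -0.1145  0.0619] [ 0.6042 -0.1143  0.063 ]
```

Both stand upright; the lean is perspective. Now carry red to its holder.

Request:
move_arm(
  deltas=[
    [[0,0,0],[0,-0.33,0],0.6],
    [[0,0,0],[0,-0.67,0],0.6],
    [[0,0,0],[0.04,-1,0],0.6],
  ],
)

```text
time: 27.95
tool_pos: [0.4392, 0.0864, 0.0983]
tcp_rot: [-3.071, -0.66, 0.005]
wrist_force: [0.4, -0.4, -2.7]
width: 0.34
```

Request:
move_arm(
  deltas=[
    [[0,0,0],[0,-0.33,0],0.6],
    [[0,0,0],[0,-0.67,0],0.6],
    [[0,0,0],[0.04,-1,0],0.6],
  ],
)

```text
time: 28.32
tool_pos: [0.4432, -0.0135, 0.0984]
tcp_rot: [-3.071, -0.659, 0.005]
wrist_force: [0.3, 0.5, -0.9]
width: 0.337
```

Request:
move_arm(
  deltas=[
    [[0,0,0],[0,-0.33,0],0.6],
    [[0,0,0],[0,-0.67,0],0.6],
    [[0,0,0],[0.04,-1,0],0.6],
  ],
)

```text
time: 28.7
tool_pos: [0.4473, -0.1132, 0.0983]
tcp_rot: [-3.07, -0.659, 0.004]
wrist_force: [-0.1, 0.1, -1.8]
width: 0.337
```

Request:
move_arm(
  deltas=[
    [[0,0,0],[0,-0.33,0],0.6],
    [[0,0,0],[0,-0.67,0],0.6],
    [[0,0,0],[0.04,-1,0],0.6],
  ],
)

```text
time: 29.08
tool_pos: [0.4514, -0.2129, 0.0981]
tcp_rot: [-3.07, -0.658, 0.004]
wrist_force: [0.4, 0.6, -1.2]
width: 0.342
```

Request:
move_arm(
  deltas=[
    [[0,0,0],[0.01,-0.5,0],0.6],
    [[0,0,0],[0.01,-0.98,0],0.6],
    [[0,0,0],[0.01,-0.98,-0.3],0.6],
    [[0,0,0],[0.01,-0.98,-0.6],0.6],
    [[0,0,0],[0.01,-0.98,-0.78],0.6],
    [[0,0,0],[0.01,-0.98,-0.83],0.6],
    [[0,0,0],[0.01,-0.98,-0.83],0.6],
  ],
)

```text
time: 29.95
tool_pos: [0.4541, -0.3104, 0.0172]
tcp_rot: [-3.071, -0.66, 0.0]
wrist_force: [-0.2, -0.1, -2.0]
width: 0.339
```

Request:
move_arm(
  deltas=[
    [[0,0,0],[0,0,-0.01],0.6],
    [[0,0,0],[0,0,-0.02],0.6],
    [[0,0,0],[0,0,-0.03],0.6],
    [[0,0,0],[0,0,-0.04],0.6],
    [[0,0,0],[0,0,-0.04],0.6],
  ],
)

```text
time: 30.58
tool_pos: [0.4544, -0.3108, 0.0148]
tcp_rot: [3.071, 0.659, 0.001]
wrist_force: [-2.7, 1.9, 7.8]
width: 0.336
```

Contact. Release, lift and back away to the right.

Request:
move_arm(
  deltas=[
    [[0,0,0],[0,0,0.01],0.3],
    [[0,0,0],[0,0,0.01],-0.3],
    [[0,0,0],[0,0,0.01],-0.4],
    [[0,0,0],[0,0,0.3],-0.4],
    [[0,0,0],[0,0,0.6],-0.4],
    [[0,0,0],[0,0,0.95],-0.4],
    [[0,0,0],[-0.3,-0.3,1],-0.4],
    [[0,0,0],[-0.6,-0.6,1],-0.4],
    [[0,0,0],[-0.9,-1,1],-0.4],
    [[0,0,0],[-0.9,-1,1],-0.4],
  ],
)

```text
time: 31.82
tool_pos: [0.3623, -0.4129, 0.1135]
tcp_rot: [3.072, 0.653, -0.0]
wrist_force: [0.7, -0.6, -0.0]
width: 0.699
```

Request:
move_arm(
  deltas=[
    [[0,0,0],[-0.2,-0.4,0.3],-0.4],
    [[0,0,0],[-0.5,-1,0.6],-0.4],
    [[0,0,0],[-0.5,-1,0.6],-0.4],
    [[0,0,0],[-0.5,-1,0.6],-0.4],
  ],
)

```text
time: 32.33
tool_pos: [0.3143, -0.5103, 0.1732]
tcp_rot: [-3.071, -0.658, -0.001]
wrist_force: [0.3, -0.3, -1.2]
width: 0.693
```

Run:
```python
from h import *
q,_,_,_,_=cloud("scene")
p,d,X,ray,o=cloud("top")
for k,c in (("red",(.4515,-.309)),("blue",(.602,-.241)),("yel",(.6035,-.1145)),("bot",(.7557,.098))):
    m=(np.abs(X[...,0]-c[0])<.03)&(np.abs(X[...,1]-c[1])<.03)&(X[...,2]>.05)&(X[...,2]<.075)
    print(k,c,m.sum(),np.median(X[m][:,2]).round(4),plane(ray,o,.063 if k!="bot" else .059)[m].mean(0).round(4))
print("tube",np.nanmedian(X[204:216,153:168,2]),np.nanstd(X[206:214,153:165,2]))
a=cv2.resize(q[130:310,90:440,::-1],None,fx=2.2,fy=2.2); cv2.imwrite("pics/f1.png",a)
cv2.imwrite("pics/f2.png",cv2.resize(p[110:310,110:470,::-1],None,fx=2.2,fy=2.2))
```

```text
red (0.4515, -0.309) 133 0.0617 [ 0.4502 -0.3064  0.063 ]
blue (0.602, -0.241) 130 0.0619 [ 0.6008 -0.239   0.063 ]
yel (0.6035, -0.1145) 120 0.0622 [ 0.604  -0.1141  0.063 ]
bot (0.7557, 0.098) 74 0.0584 [0.7558 0.098  0.059 ]
tube 0.01920050377849848 0.0015551297125211468
```

View pics/f1.png

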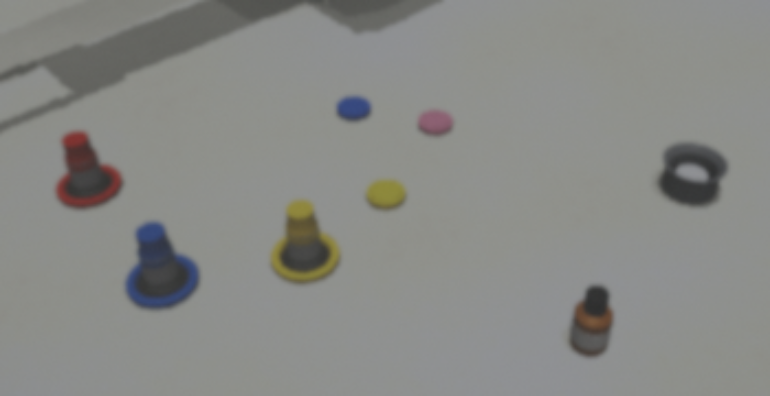

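View pics/f2.png

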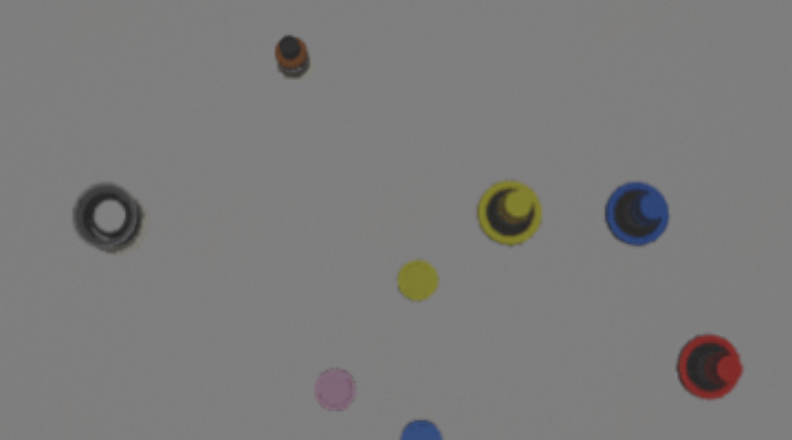

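All three objectives stand in their own holders, within 3 mm of centre, tops near 62 mm. In the tube, white lies flat on top of green at 19 mm. The bottle has not moved and the robot is clear.

```bash
python3 -c "
from workcell import order
print(order.finish_job())"
```

```text
the job is handed in; nothing more can be done
None
```

The job is done and handed in at about 32 s on the robot's clock, well inside the 122 s limit. All three objectives stand in the holders of their own colour. The green filter is at the bottom of the grey tube with the white one on top.

- **Objectives:** each one was lowered until it touched the recess floor at under 10 N, then released. In the last top picture the caps are within 3 mm of the holder centres. Their tops are at about 62 mm where 63 mm is expected, which is within the depth noise.
- **Filters:** both were released with their undersides a few millimetres above the tube's mouth. Green measured flat at 11 mm before white went in. White measured flat at 19 mm, the expected height of the two stacked.
- **Oil bottle:** the last picture shows it in the same place as at the start.
- **Forces:** the highest wrist force I saw was about 11 N. The force is only reported at the end of each move, so brief peaks in between would not show.

Two readings disagreed:
- **Cameras:** they differed by about 5 mm in position, so I aimed between them, and the grasps and placings bore this out.
- **Gripper width:** on the 40 mm filters it read about 37 mm, but both were held level and dropped correctly.

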